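# Fold the sharp edge of an opened tin flat with a pestle

### The job

The opened tin has sharp copper-coloured tongues leaning inward all round its mouth. Take the pestle, put its head into the mouth and sweep it once all round the inside edge, firmly enough to fold every tongue flat against the wall but gently enough not to strain the tin; once you have begun, keep the pestle pressed against the edge without a break, neither lifting it out nor taking it back to the middle until every tongue is flat. Then stand the pestle upright on the chopping board again and let go, leaving the glass, the lemon and the garlic alone and keeping the fingers off the tin.

Things in the scene. Friction and masses are not known exactly. Their poses are not given: they have to be found in the camera images.
- tray: fixed round wooden tray, 150 mm across, 16 mm high, with a black rubber mat to which an upright opened steel tin clings (outside diameter 94 mm, inside 90 mm, cannot be lifted). Origin: centre of the tray's underside, z up. Tin rim 70 mm, tin floor 9 mm above it. The tin is NOT in the tray's middle: its axis is 6 to 12 mm off in an unknown direction, so feel (or look) for its wall
- tray_mouth (a point): point on the tray's axis (not the tin's, see tray) at the height of the tin's rim. Pushed sideways, the tin gives about 1 mm per 8 N and springs back; do not push with more than 20 N. The tongues at first leave a free opening of 64 mm diameter or more; all flat, they leave a clear bore of about 84 mm, so the pestle's axis then runs about 26 mm from the tin's axis
- pestle: loose hardwood pestle, 130 mm tall, 0.11 to 0.22 kg, standing upright on the chopping board. Origin: centre of its flat foot, z up along it. Head: dark cylinder 32 mm in diameter from 0 to 50 mm above the foot; tapered neck; pale square handle 26 x 26 mm from 56 to 130 mm above the foot, its faces square to the pestle's x and y
- pestle_mid (a point): centre of the pestle, 65 mm above its foot, on its axis; axes as the pestle's. Grasp the square handle 20 to 45 mm above this point
- pestle_foot (a point): centre of the underside of the pestle's foot
- board: small rectangular wooden chopping board, 185 x 270 x 22 mm, does not move; origin at the centre of its underside, x along the 185 mm side, y along the 270 mm side; its flat top is 22 mm above
- tumbler: clear drinking glass, 80 mm wide, 91 mm tall, loose bystander; origin at the centre of its underside
- lemon: yellow lemon, about 76 x 56 x 55 mm, loose bystander; origin at its underside
- garlic: garlic bulb, about 60 mm, loose bystander; origin at its underside. A wall cabinet hangs over this part of the worktop (x over 0.48 m, y from -0.61 to -0.21 m, from 0.48 m above the worktop up): keep the arm and wrist clear of it on the way
- flap0 (a joint): tongue 0 of ten, 0 degrees counter-clockwise (from above) from the tray's x axis, seen from the tin's axis: angle in rad from the tin's wall; 0 = flat on the wall, 0.5 to 0.8 at the start (leaning down and inward); under 0.2 is flat. Each: copper-coloured sheet 20 mm wide at its root, 8 mm at its free edge, 14 mm long, hinged 1 mm under the rim; about 2 N at its free edge bends it, and it stays as bent
- flap1 (a joint): tongue 1 of ten, 36 degrees counter-clockwise (from above) from the tray's x axis, seen from the tin's axis: angle in rad from the tin's wall; 0 = flat on the wall, 0.5 to 0.8 at the start (leaning down and inward); under 0.2 is flat
- flap2 (a joint): tongue 2 of ten, 72 degrees counter-clockwise (from above) from the tray's x axis, seen from the tin's axis: angle in rad from the tin's wall; 0 = flat on the wall, 0.5 to 0.8 at the start (leaning down and inward); under 0.2 is flat
- flap3 (a joint): tongue 3 of ten, 108 degrees counter-clockwise (from above) from the tray's x axis, seen from the tin's axis: angle in rad from the tin's wall; 0 = flat on the wall, 0.5 to 0.8 at the start (leaning down and inward); under 0.2 is flat
- flap4 (a joint): tongue 4 of ten, 144 degrees counter-clockwise (from above) from the tray's x axis, seen from the tin's axis: angle in rad from the tin's wall; 0 = flat on the wall, 0.5 to 0.8 at the start (leaning down and inward); under 0.2 is flat
- flap5 (a joint): tongue 5 of ten, 180 degrees counter-clockwise (from above) from the tray's x axis, seen from the tin's axis: angle in rad from the tin's wall; 0 = flat on the wall, 0.5 to 0.8 at the start (leaning down and inward); under 0.2 is flat
- flap6 (a joint): tongue 6 of ten, 216 degrees counter-clockwise (from above) from the tray's x axis, seen from the tin's axis: angle in rad from the tin's wall; 0 = flat on the wall, 0.5 to 0.8 at the start (leaning down and inward); under 0.2 is flat
- flap7 (a joint): tongue 7 of ten, 252 degrees counter-clockwise (from above) from the tray's x axis, seen from the tin's axis: angle in rad from the tin's wall; 0 = flat on the wall, 0.5 to 0.8 at the start (leaning down and inward); under 0.2 is flat
- flap8 (a joint): tongue 8 of ten, 288 degrees counter-clockwise (from above) from the tray's x axis, seen from the tin's axis: angle in rad from the tin's wall; 0 = flat on the wall, 0.5 to 0.8 at the start (leaning down and inward); under 0.2 is flat
- flap9 (a joint): tongue 9 of ten, 324 degrees counter-clockwise (from above) from the tray's x axis, seen from the tin's axis: angle in rad from the tin's wall; 0 = flat on the wall, 0.5 to 0.8 at the start (leaning down and inward); under 0.2 is flat

How it is judged (in metres and radians):
On the way, in this order (a step that is already met when the one before it is completed fails the run):
1. the pestle's foot is inside the tin's mouth, 10 mm or more below the rim, with no tongue folded flat yet (z of pestle_foot in the frame of tray_mouth below -0.01 m and horizontal distance between pestle_foot and tray_mouth below 0.035 m and not (value of joint any of flap0, flap1, flap2, flap3, flap4, flap5, flap6, flap7, flap8, flap9 below 0.2 rad)), for 0.1 s.
2. the pestle stays pressed against the edge (over 0.3 N) for 2 s without a break, part of the tongues flat already (value of joint any of flap0, flap1, flap2, flap3, flap4, flap5, flap6, flap7, flap8, flap9 below 0.2 rad and not (value of joint each of flap0, flap1, flap2, flap3, flap4, flap5, flap6, flap7, flap8, flap9 below 0.2 rad) and contact force between pestle and tray above 0.3 N), for 2 s.
3. all ten tongues are flat (under 0.2 rad) while the pestle is still in the mouth (value of joint each of flap0, flap1, flap2, flap3, flap4, flap5, flap6, flap7, flap8, flap9 below 0.2 rad and z of pestle_foot in the frame of tray_mouth below 0 m and horizontal distance between pestle_foot and tray_mouth below 0.05 m), for 0.2 s.
At the end, for the whole second after the job is handed in: all ten tongues are within 0.2 rad of the tin's wall, and the pestle stands still and upright (within 0.1 rad) on its foot anywhere on the chopping board's top, released (value of joint each of flap0, flap1, flap2, flap3, flap4, flap5, flap6, flap7, flap8, flap9 below 0.2 rad and angle between pestle's own z axis and vertical below 0.1 rad and z of pestle_foot in the frame of board between 0.019 and 0.026 m and x of pestle_foot in the frame of board between -0.0925 and 0.0925 m and y of pestle_foot in the frame of board between -0.135 and 0.135 m and linear speed of pestle below 0.02 m/s); the robot touches nothing.
It fails at once if the pestle is lifted out of the mouth (foot over the rim) when only part of the tongues are flat (value of joint any of flap0, flap1, flap2, flap3, flap4, flap5, flap6, flap7, flap8, flap9 below 0.2 rad and not (value of joint each of flap0, flap1, flap2, flap3, flap4, flap5, flap6, flap7, flap8, flap9 below 0.2 rad) and z of pestle_foot in the frame of tray_mouth above 0.004 m).
It fails at once if the pestle is taken back to the middle of the mouth (foot within 8 mm of the tray's axis) when only part of the tongues are flat (value of joint any of flap0, flap1, flap2, flap3, flap4, flap5, flap6, flap7, flap8, flap9 below 0.2 rad and not (value of joint each of flap0, flap1, flap2, flap3, flap4, flap5, flap6, flap7, flap8, flap9 below 0.2 rad) and horizontal distance between pestle_foot and tray_mouth below 0.008 m).
It fails at once if the pestle presses on the tin or tray with more than 20 N (contact force between pestle and tray above 20 N).
It fails at once if the fingers push on the tin or tray (over 2 N) (contact force between the fingers and tray above 2 N).
It fails at once if the glass, the lemon or the garlic is moved by more than 30 mm (distance of any of tumbler, lemon, garlic from where it was at the start of the episode above 0.03 m).
It also fails if it takes over 72 s, if anything falls off the work surface, if the arm or the gripper's body presses on something with over 40 N, if the wrist force passes 120 N, or if a joint passes its speed limit or range.

### The arm

A 7-joint arm with a two-finger parallel gripper is mounted at the origin on a cart in front of the work surface, level with it; the furniture and walls round the work are solid. World frame = base frame: x ahead of the robot, y to its left, z up, the work surface at z = 0. Lengths are in mm, angles in rad, forces in N, time in s.
With the tool pointing down it reaches from about 425 to 925 mm from the base axis. Payload 6.8 kg.
Tool frame: the origin (TCP) lies between the finger pads; the fingertips stand 14 mm ahead of it and the grasp point (between the pads) lies 5 mm behind it; z points along the fingers, y is the line along which they close (so a half turn about z gives the same grasp; the last joint's range is limited). The gripper opens to 85 mm and grips with 20 to 120 N. Pads are 22 mm wide; open, the fingers measure 114 mm over their backs; the gripper's body (76 mm by 85 mm) begins 54 mm behind the grasp point. The pads swing forward as they close: fully open they stand 13 mm farther back than shut.
Start: joints at [-1.217, 0.477, 0.022, 1.555, -0.011, 1.109, -0.083], TCP at [300.752, 604.314, 213.308] pointing down, gripper open.
Joint ranges: [-2.96, 2.96], [-0.34, 2.1], [-1.41, 1.46], [0.24, 2.44], [-1.37, 4.51], [0.17, 1.92], [-2.96, 2.96]. Speed limits (rad/s): [2.39, 2.39, 3.14, 3.14, 3.14, 3.14, 3.14].

### API

Orientations are given as a rotation vector (axis times angle).
In Python, from bench import sensors, snapshot, camera_model, robot gives the robot as it stands.
- The arm moves only by the tool jog_arm, never from a script. Its argument "motion" is a list of rows, each a list of 7 numbers: the shift along the tool's x, y, z in m, then the turn, a rotation vector about the tool's x, y, z in rad, then the opening in per cent of the stroke, from 0 (shut) to 100 (fully open). A call has 1 to 10 rows; each row is the pose to reach, as a shift and turn from the pose commanded when the call began, along the tool's axes at that moment; what a row does not reach only later rows make up. A row lasts 1/10 s, in which the tool goes at most 50 mm and 8.59 degrees, less where a joint would pass 70% of its speed; a pose out of reach is approached as far as the arm can. A call with a gripper value outside its range is refused whole. The fingers move at their own pace and stop on an object; the grip force is fixed at half the most. Time passes only in rows, so rows that repeat a pose let the fingers close. It gives the time, the measured TCP pose, the force, the opening and the grip force at its end, in the units of the state.
- sensors.read_state(): the state, without advancing time (a new reading comes with each control period).
- snapshot(name): name is "scene" or "side" or "wrist"; returns the picture (480x640x3 uint8, red, green, blue); there is no depth.
- camera_model(name): a dict with "fov_y" (degrees; the focal length in pixels is half the picture's height over the tangent of half this angle, whatever the lens; pixels are square), "cx", "cy" (the principal point, pixels), "dist_coeffs" ([k1, k2, p1, p2, k3] as OpenCV has them; the pictures are not rectified), "rvec" (rotation vector, rad) and "tvec" (3), from world to camera coordinates, as OpenCV has them. Camera axes: x right, y down, z forward; pixel columns grow to the right and rows downward; lengths in mm; the calibration is good to about 2 mm. A picture is of the moment at which its call begins: read the wrist's pose just before it. camera_model takes no time and is no camera call; for the wrist camera it gives the pose at the moment of the call.
- robot.finish_job(): hands the job in; it is judged then, once.
The state is a dict: "t": time; "q": joint angles; "joint_velocities": joint speeds; "tau": joint torques, N m; "position": TCP position; "ee_rot": TCP orientation; "wrist_force": force on the tool from outside, world axes, zero at the start; "torque": the same for the moment, N m; "width": finger opening in mm; "grip_force": force on a finger pad.
Only numpy, scipy, OpenCV 4.12 (cv2) and the standard library are available. Lean on these libraries where they do the work, as an engineer would, in place of code of your own. Each camera call takes 0.05 s, during which the arm holds its last target. There are 200 camera calls.

## Working session

There is one attempt and no reset: what is moved stays moved. The work goes in short steps, Python scripts to look and compute and a tool call to move; the robot and the scene stay as the last step left them, time stands still between calls to the robot, and variables do not carry over. Pictures are saved under pics/ and viewed, at most 10 in all, crops included, and the job is handed in when it is done.

Besides the shell and the picture viewer there is one more tool, called after "Emit:" as name(argument=value, ...) on one line, values as JSON. jog_arm: Moves the arm, as the interface text tells. Its arguments: {"type":"object","properties":{"motion":{"type":"array","items":{"type":"array","items":{"type":"number"}}}},"required":["motion"]}

```bash
mkdir -p pics; cat > h.py <<'E'
import numpy as np, cv2
from bench import sensors, snapshot, camera_model, robot
def K(m):
    f=240/np.tan(np.radians(m["fov_y"])/2); return np.array([[f,0,m["cx"]],[0,f,m["cy"]],[0,0,1.]])
def ray(m,uv):
    n=cv2.undistortPoints(np.array(uv,float).reshape(-1,1,2),K(m),np.array(m["dist_coeffs"],float)).reshape(-1,2)
    R=cv2.Rodrigues(np.array(m["rvec"],float))[0]; t=np.array(m["tvec"],float).ravel()
    d=np.c_[n,np.ones(len(n))]@R; return -R.T@t,d
def onz(m,uv,z):
    c,d=ray(m,uv); return c+d*((z-c[2])/d[:,2:3])
def proj(m,P):
    return cv2.projectPoints(np.array(P,float).reshape(-1,1,3),np.array(m["rvec"],float),np.array(m["tvec"],float),K(m),np.array(m["dist_coeffs"],float))[0].reshape(-1,2)
def snap(n,name):
    m=camera_model(n); im=snapshot(n); cv2.imwrite(f"pics/{name}.png",im[:,:,::-1]); np.save(f"pics/{name}.npy",im); return m,im
E
python3 - <<'E'
from h import *
for n in("scene","side"):
    m,im=snap(n,n+"0"); print(n,ray(m,[[320,240]]),m["fov_y"])
s=sensors.read_state(); print(s)
E
```

```text
scene (array([  43.99459535, -674.08483644,  531.80205095]), array([[ 0.55088895,  0.66139991, -0.50975983]])) 53.9905176300671
side (array([ 201.10533027, -828.84465384,  832.16132308]), array([[ 0.32668703,  0.67355988, -0.66310646]])) 47.30528054999252
{'t': 0.1, 'q': array([-1.21712729,  0.47770396,  0.02239312,  1.5563332 , -0.01147158,
        1.10929175, -0.08311881]), 'joint_velocities': array([-0.00036912, -0.00091972, -0.00179894, -0.00234395,  0.00054999,
       -0.00122792, -0.00069282]), 'tau': array([ 5.04709227e-03, -5.97754955e+01,  1.61373485e+00, -2.81953830e+01,
        1.27875686e-02,  5.03075935e-03,  4.62387078e-06]), 'position': array([300.53736378, 603.79035713, 212.441165  ]), 'ee_rot': array([-7.18917526e-01, -3.05801608e+00,  2.50447757e-03]), 'wrist_force': array([0.36657242, 0.86639716, 0.3488682 ]), 'torque': array([0.01121418, 0.00614418, 0.00817672]), 'grip_force': 0.0, 'width': 85.52877018935934}
```

View pics/scene0.png

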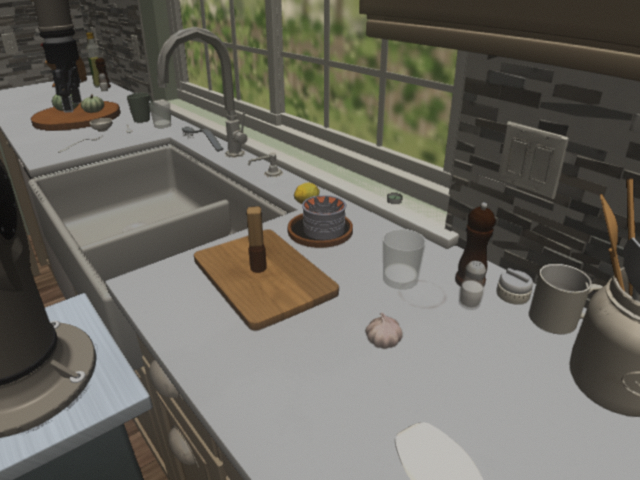

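View pics/side0.png

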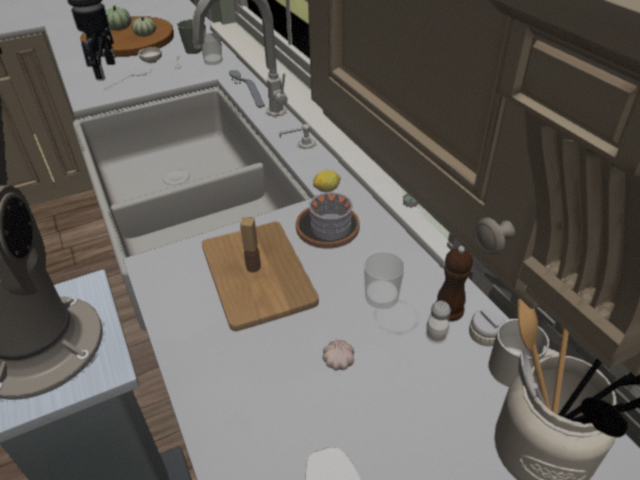

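The scene view has the pestle at about (257,240), the tin at (324,215), the lemon at (306,191), the glass at (403,258) and the garlic at (384,330). In the side view, the pestle is at (251,245) and the tin at (331,215). The faucet stands between the arm and the work.

```bash
python3 - <<'E'
from h import *
M={n:camera_model(n) for n in("scene","side")}
def tri(a,b):
    c1,d1=ray(M["scene"],[a]);c2,d2=ray(M["side"],[b]);d1=d1[0];d2=d2[0]
    s=np.linalg.lstsq(np.c_[d1,-d2],c2-c1,rcond=None)[0]
    p,q=c1+s[0]*d1,c2+s[1]*d2; return ((p+q)/2).round(0),np.linalg.norm(p-q).round(1)
print("pestle top",tri((255,210),(248,221)))
print("pestle top z152",onz(M["scene"],[(255,210)],152),onz(M["side"],[(248,221)],152))
print("pestle foot z22",onz(M["scene"],[(258,270)],22),onz(M["side"],[(253,270)],22))
print("faucet top",tri((200,30),(240,-20)), "base",onz(M["scene"],[(235,153)],0),onz(M["side"],[(277,112)],0))
c,d=ray(M["scene"],[(200,28),(162,78)]);print("faucet rays",onz(M["scene"],[(200,28),(162,85)],300),onz(M["side"],[(196,30)],250))
print("lemon",tri((306,191),(327,181)),"tumbler",onz(M["scene"],[(402,280)],0),onz(M["side"],[(381,298)],0),"garlic",tri((384,330),(339,354)))
for n in M:
    im=np.load(f"pics/{n}0.npy").astype(int)
    print("board",n,onz(M[n],{"scene":[(195,264),(268,231),(337,291),(258,324)],"side":[(203,242),(278,223),(317,297),(235,327)]}[n],22).round(0)[:,:2].tolist())
    box={"scene":(280,185,365,250),"side":(290,180,370,255)}[n]
    x0,y0,x1,y1=box
    g=cv2.resize(im[y0:y1,x0:x1].astype(np.uint8),None,fx=4.5,fy=4.5,interpolation=cv2.INTER_CUBIC)
    cv2.imwrite(f"pics/crop_{n}.png",g[:,:,::-1])
a=cv2.imread("pics/crop_scene.png");b=cv2.imread("pics/crop_side.png");h=max(a.shape[0],b.shape[0])
pad=lambda i:cv2.copyMakeBorder(i,0,h-i.shape[0],0,0,0)
cv2.imwrite("pics/crops.png",np.hstack([pad(a),pad(b)]))
E
```

```text
pestle top (array([439., -15., 146.]), np.float64(1.2))
pestle top z152 [[433.04869497 -26.42471208 152.        ]] [[437.12599854 -21.50185156 152.        ]]
pestle foot z22 [[431.48451592 -22.74069493  22.        ]] [[432.59806162 -24.42860116  22.        ]]
faucet top (array([713., 681., 382.]), np.float64(2.3)) base [[763.55133937 622.74256583   0.        ]] [[765.24372977 619.0572323    0.        ]]
faucet rays [[1117.9132677  1496.10750821  300.        ]
 [ 465.80174396  404.22179351  300.        ]] [[584.76790088 745.27283702 250.        ]]
lemon (array([711., 177.,  33.]), np.float64(5.8)) tumbler [[ 642.6318814  -203.35702851    0.        ]] [[ 640.27207678 -201.0644872     0.        ]] garlic (array([ 490., -299.,   24.]), np.float64(1.3))
board scene [[347.0, 74.0], [532.0, 91.0], [503.0, -170.0], [345.0, -154.0]]
board side [[366.0, 111.0], [541.0, 93.0], [518.0, -156.0], [346.0, -152.0]]
```

View pics/crops.png

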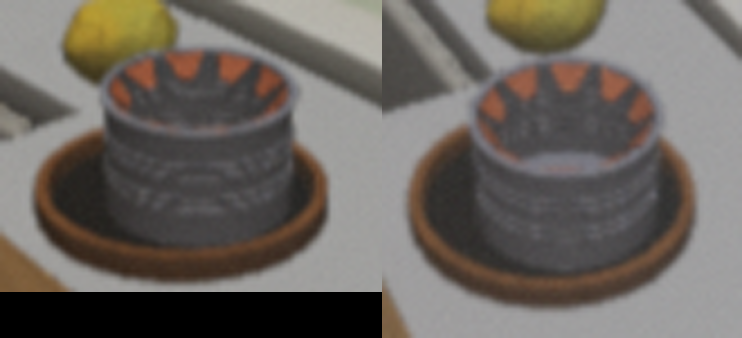

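The crops show the rim ellipse centred at about (324,205) in the scene view and (331,206) in the side view. The tray surrounds it, offset to the left.

```bash
cat >> h.py <<'E'
from scipy.spatial.transform import Rotation as R_
def tomove(P,rv=None):
    """rel shift (m, tool axes) and rel turn from measured pose to world P mm / rotvec"""
    s=sensors.read_state(); R=R_.from_rotvec(s["ee_rot"])
    sh=R.inv().apply(np.array(P)-s["position"])/1000
    tr=np.zeros(3) if rv is None else (R.inv()*R_.from_rotvec(rv)).as_rotvec()
    return sh.round(4),tr.round(4)
E
python3 - <<'E'
from h import *
M={n:camera_model(n) for n in("scene","side")}
def tri(a,b):
    c1,d1=ray(M["scene"],[a]);c2,d2=ray(M["side"],[b]);d1=d1[0];d2=d2[0]
    s=np.linalg.lstsq(np.c_[d1,-d2],c2-c1,rcond=None)[0]
    p,q=c1+s[0]*d1,c2+s[1]*d2; return ((p+q)/2).round(0),np.linalg.norm(p-q).round(1)
print("rim",onz(M["scene"],[(324.2,205.2)],70),onz(M["side"],[(330.6,206)],70),tri((324.2,205.2),(330.6,206)))
print("spout",tri((163,82),(198,26)),tri((231,80),(268,25)))
s=sensors.read_state(); R=R_.from_rotvec(s["ee_rot"]).as_matrix(); print(R.round(3))
print(tomove([430,-20,330],[np.pi,0,0]))
m=camera_model("wrist"); print("wrist cam", ray(m,[[320,240]]),m["fov_y"])
E
```

```text
rim [[646.5089365   34.51052009  70.        ]] [[649.91881742  37.22022077  70.        ]] (array([653.,  42.,  65.]), np.float64(0.6))
spout (array([614., 795., 233.]), np.float64(23.3)) (array([801., 698., 229.]), np.float64(30.4))
[[-0.895  0.446 -0.001]
 [ 0.446  0.895 -0.002]
 [-0.    -0.002 -1.   ]]
(array([-0.3939, -0.501 , -0.1167]), array([-3.0000e-04,  2.2000e-03,  2.6798e+00]))
wrist cam (array([236.59680971, 635.80410351, 373.27807219]), array([[ 0.25007386, -0.13637093, -0.95861664]])) 59.50009438194965
```

Emit:
jog_arm(motion=[[-0.064, -0.056, -0.042, 0, 0, 0.14, 100], [-0.128, -0.112, -0.084, 0, 0, 0.28, 100], [-0.17, -0.15, -0.12, 0, 0, 0.42, 100], [-0.2, -0.185, -0.15, 0, 0, 0.56, 100], [-0.256, -0.223, -0.167, 0, 0, 0.7, 100], [-0.3, -0.26, -0.167, 0, 0, 0.84, 100], [-0.35, -0.3, -0.167, 0, 0, 0.98, 100], [-0.395, -0.345, -0.167, 0, 0, 1.1, 100], [-0.44, -0.39, -0.167, 0, 0, 1.1, 100], [-0.484, -0.434, -0.167, 0, 0, 1.1, 100]])

```text
t: 1.1
position: [477.2, 168.6, 367.4]
ee_rot: [-2.211, -2.231, -0.001]
wrist_force: [0.9, 0.4, -0.5]
width: 84.9
grip_force: 0.0
```

Emit:
jog_arm(motion=[[0, 0, 0, 0, 0, 0, 100], [0, 0, 0, 0, 0, 0, 100], [0, 0, 0, 0, 0, 0, 100]])

```text
t: 1.4
position: [476.3, 171.8, 366.8]
ee_rot: [-2.209, -2.233, 0.001]
wrist_force: [-0.5, 1.7, -0.1]
width: 85.5
grip_force: 0.0
```

```bash
python3 - <<'E'
from h import *
m,im=snap("wrist","w1"); s=sensors.read_state(); print(s["t"],s["position"],R_.from_rotvec(s["ee_rot"]).as_matrix().round(3)); print(proj(m,[[433,-24,22],[433,-24,152],[648,36,70]]))
import json;json.dump({k:np.array(v).tolist() for k,v in m.items()},open("pics/w1.json","w"))
E
```

```text
1.45 [476.26232245 172.13480133 366.73763985] [[-0.012  1.    -0.001]
 [ 1.     0.012 -0.   ]
 [-0.    -0.001 -1.   ]]
[[289.43573652 324.12152352]
 [279.5218238  383.73338893]
 [466.76335984 299.53754553]]
```

View pics/w1.png

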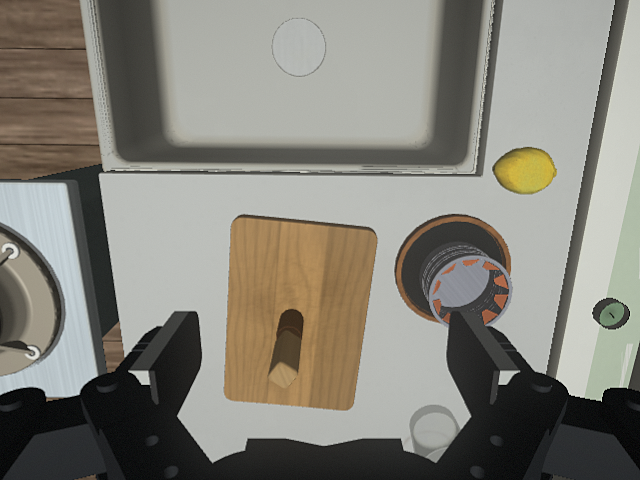

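The wrist view shows the pestle with its foot at (290,320) and its top face, a rotated square, at (284,376). The tray ring is centred at about (453,268), the tin rim at about (470,291), and the board is turned a few degrees. I'll zoom in on the pestle top and fit the tray circle.

```bash
python3 - <<'E'
from h import *
import json
m=json.load(open("pics/w1.json")); im=np.load("pics/w1.npy")
hsv=cv2.cvtColor(im,cv2.COLOR_RGB2HSV)
# tray ring
box=np.zeros(im.shape[:2],np.uint8); box[205:325,388:445]=1; box[205:255,388:520]=1
mk=((hsv[...,0]<20)&(hsv[...,1]>90)).astype(np.uint8)*box
ys,xs=np.nonzero(mk); print(len(xs))
P=onz(m,np.c_[xs,ys],16)[:,:2]
# outermost points per angle about approximate centre
def circ(P): 
    A=np.c_[2*P,np.ones(len(P))]; s=np.linalg.lstsq(A,(P**2).sum(1),rcond=None)[0]; return s[:2],np.sqrt(s[2]+s[:2]@s[:2])
c,r=circ(P); 
for _ in range(2):
    a=np.arctan2(*(P-c).T[::-1]); d=np.hypot(*(P-c).T); b=(a*30/np.pi).astype(int); keep=[np.where(b==k)[0][np.argmax(d[b==k])] for k in set(b)]
    c,r=circ(P[keep]); print("tray",c,r)
# board
cs=onz(m,[(232,215),(377,231),(352,411),(223,400)],22)[:,:2]; print("board",cs.round(0).tolist(),cs.mean(0),np.degrees(np.arctan2(*(cs[0]-cs[3])[::-1])))
print("pestle top",onz(m,[(284,376)],152),"lemon",onz(m,[(525,171)],28))
a=cv2.resize(im[340:410,245:320],None,fx=5,fy=5,interpolation=cv2.INTER_CUBIC);b=cv2.resize(im[205:335,385:520],None,fx=3,fy=3,interpolation=cv2.INTER_CUBIC)
h=max(a.shape[0],b.shape[0]);pad=lambda i:cv2.copyMakeBorder(i,0,h-i.shape[0],0,0,0)
cv2.imwrite("pics/c2.png",np.hstack([pad(a),pad(b)])[:,:,::-1])
E
```

```text
1314
tray [645.4133719   52.27786194] 73.72781009348925
tray [645.40613926  52.22356227] 73.76701193960764
board [[364.0, 125.0], [544.0, 106.0], [521.0, -161.0], [337.0, -144.0]] [441.47397673 -18.59680379] 84.30894439118939
pestle top [[437.8113798  -14.66819933 152.        ]] lemon [[714.89763702 183.10007302  28.        ]]
```

View pics/c2.png

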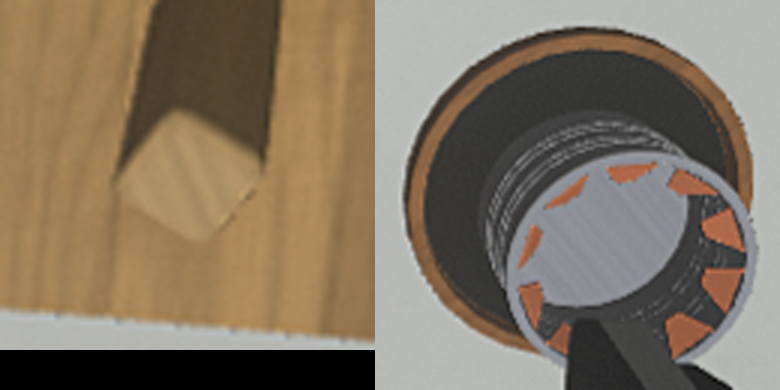

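The crop gives top-face corners at (268,377), (281,362), (298,373) and (285,389). The rim's left edge is at 428.7, its right edge at 512.3 and its top at row 255.3.

```bash
python3 - <<'E'
from h import *
import json
m=json.load(open("pics/w1.json")); im=np.load("pics/w1.npy")
c=onz(m,[(268.2,376.6),(280.6,361.6),(298,373),(285,388.6)],152)[:,:2]
print(c.round(1).tolist(),c.mean(0))
for i in range(4):
    e=c[(i+1)%4]-c[i]; print(np.hypot(*e).round(1),np.degrees(np.arctan2(e[1],e[0])).round(1))
P=onz(m,[(428.7,294),(512.3,290),(470,255.3),(440,266.5),(500,263)],70)[:,:2]
A=np.c_[2*P,np.ones(len(P))]; s=np.linalg.lstsq(A,(P**2).sum(1),rcond=None)[0]; print("tin",s[:2],np.sqrt(s[2]+s[:2]@s[:2]))
s=sensors.read_state();print(s["position"])
E
```

```text
[[421.5, -15.6], [434.6, 2.3], [452.3, -10.9], [438.6, -29.8]] [436.74807271 -13.51559634]
22.2 53.6
22.1 -36.8
23.3 -125.9
22.3 140.2
tin [650.84391989  43.49470035] 49.421962521618354
[476.26232245 172.13480133 366.73763985]
```

Emit:
jog_arm(motion=[[-0.04, -0.008, 0.02, 0, 0, 0.12, 100], [-0.08, -0.016, 0.045, 0, 0, 0.24, 100], [-0.12, -0.024, 0.07, 0, 0, 0.36, 100], [-0.155, -0.032, 0.095, 0, 0, 0.48, 100], [-0.19, -0.039, 0.117, 0, 0, 0.6, 100], [-0.19, -0.039, 0.117, 0, 0, 0.637, 100], [-0.19, -0.039, 0.117, 0, 0, 0.637, 100], [-0.19, -0.039, 0.117, 0, 0, 0.637, 100], [-0.19, -0.039, 0.117, 0, 0, 0.637, 100], [-0.19, -0.039, 0.117, 0, 0, 0.637, 100]])

```text
t: 2.45
position: [440.1, -18.7, 250.5]
ee_rot: [2.797, 1.43, 0.001]
wrist_force: [0.6, 0.2, 0.4]
width: 85.1
grip_force: 0.0
```

```bash
python3 - <<'E'
from h import *
m,im=snap("wrist","w2"); s=sensors.read_state(); print(s["t"],s["position"],R_.from_rotvec(s["ee_rot"]).as_matrix().round(3)); print(proj(m,[[437,-16,22],[437,-16,152]]))
import json;json.dump({k:np.array(v).tolist() for k,v in m.items()},open("pics/w2.json","w"))
E
```

```text
2.5 [439.99280136 -18.93734946 250.40335644] [[ 0.586  0.81   0.   ]
 [ 0.81  -0.586  0.   ]
 [ 0.     0.    -1.   ]]
[[318.19437986 195.77647322]
 [315.70056886 232.94427237]]
```

View pics/w2.png

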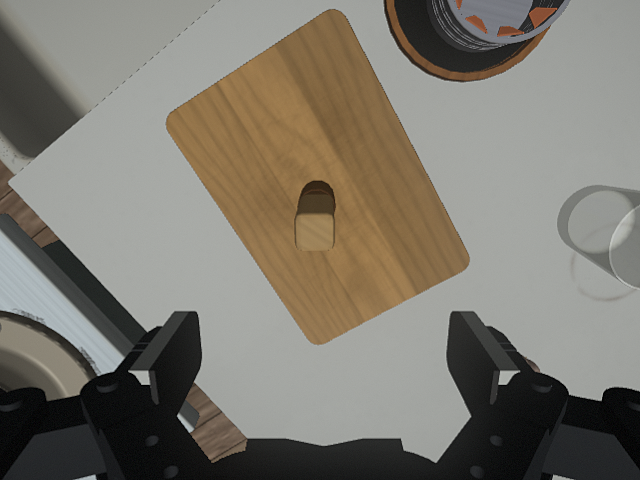

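The handle's top face is centred at (315,232) and square to the fingers. This matches the prediction for (437,-16).

Emit:
jog_arm(motion=[[0.001, -0.004, 0.03, 0, 0, 0, 100], [0.001, -0.004, 0.07, 0, 0, 0, 100], [0.001, -0.004, 0.105, 0, 0, 0, 100], [0.001, -0.004, 0.13, 0, 0, 0, 100], [0.001, -0.004, 0.143, 0, 0, 0, 100], [0.001, -0.004, 0.143, 0, 0, 0, 100], [0.001, -0.004, 0.143, 0, 0, 0, 100]])

```text
t: 3.2
position: [437.4, -16.4, 107.5]
ee_rot: [2.798, 1.427, 0.0]
wrist_force: [0.1, -0.1, 0.3]
width: 85.5
grip_force: 0.0
```

Emit:
jog_arm(motion=[[0, 0, 0, 0, 0, 0, 20], [0, 0, 0, 0, 0, 0, 15], [0, 0, 0, 0, 0, 0, 10], [0, 0, 0, 0, 0, 0, 10], [0, 0, 0, 0, 0, 0, 10], [0, 0, 0, 0, 0, 0, 10], [0, 0, 0, 0, 0, 0, 10], [0, 0, 0, 0, 0, 0, 10], [0, 0, 0, 0, 0, 0, 10]])

```text
t: 4.1
position: [437.0, -16.1, 107.6]
ee_rot: [-2.798, -1.426, -0.0]
wrist_force: [-3.1, 1.4, 5.9]
width: 25.0
grip_force: 58.5
```

Emit:
jog_arm(motion=[[0, 0, -0.02, 0, 0, 0, 10], [0, 0, -0.06, 0, 0, 0, 10], [0, 0, -0.1, 0, 0, 0, 10], [0.02, 0.02, -0.112, 0, 0, 0, 10], [0.045, 0.045, -0.112, 0, 0, 0, 10], [0.075, 0.075, -0.112, 0, 0, 0, 10], [0.1, 0.1, -0.112, 0, 0, 0, 10], [0.11, 0.109, -0.112, 0, 0, 0, 10], [0.11, 0.109, -0.112, 0, 0, 0, 10], [0.11, 0.109, -0.112, 0, 0, 0, 10]])

```text
t: 5.1
position: [588.9, 8.0, 218.6]
ee_rot: [-2.799, -1.426, 0.003]
wrist_force: [-1.5, 0.7, -1.7]
width: 25.3
grip_force: 59.6
```

Emit:
jog_arm(motion=[[0, 0, 0, 0, 0, 0, 10], [0, 0, 0, 0, 0, 0, 10]])

```text
t: 5.3
position: [588.9, 8.1, 219.3]
ee_rot: [-2.799, -1.426, -0.0]
wrist_force: [0.3, -0.8, -1.6]
width: 24.7
grip_force: 59.6
```

```bash
python3 - <<'E'
from h import *
m,im=snap("wrist","w3"); s=sensors.read_state(); print(s["t"],s["position"],s["wrist_force"],s["width"],R_.from_rotvec(s["ee_rot"]).as_matrix().round(3)); print(proj(m,[[650,41,70],[645,52,16]]))
import json;json.dump({k:np.array(v).tolist() for k,v in m.items()},open("pics/w3.json","w"))
E
```

```text
5.35 [589.11411566   8.25572725 219.41146686] [-0.41668212  0.54413377 -1.38773792] 25.02908853358543 [[ 0.588  0.809 -0.   ]
 [ 0.809 -0.588  0.001]
 [ 0.    -0.    -1.   ]]
[[364.54733123 130.18360923]
 [346.15810911 120.6396738 ]]
```

View pics/w3.png

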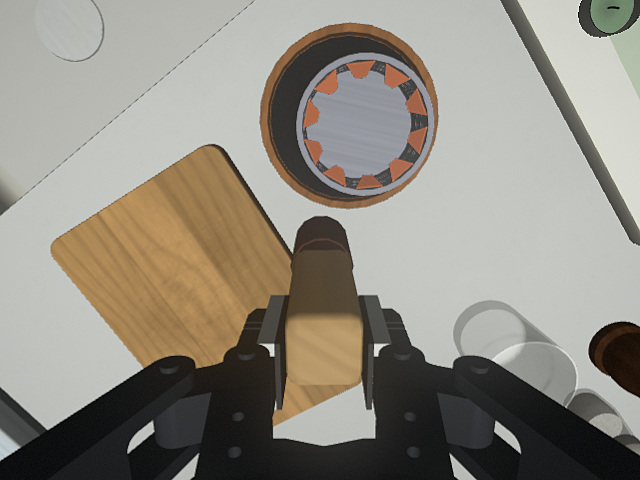

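A clear view: the rim's outer circle spans columns 297–438 and rows 52–196, the tray ring spans columns 261–438 and rows 23–208, and all the tongues lean inward. The pestle is held upright.

```bash
python3 - <<'E'
from h import *
import json
m=json.load(open("pics/w3.json")); im=np.load("pics/w3.npy").astype(int)
def circ(P):
    A=np.c_[2*P,np.ones(len(P))]; s=np.linalg.lstsq(A,(P**2).sum(1),rcond=None)[0]; return s[:2],np.sqrt(s[2]+s[:2]@s[:2])
from scipy.optimize import least_squares
# radial edge scan: outermost dark->lilac transition, left half (against the mat)
g=im.sum(2)/3; c0=np.array([367.5,124.]); pts=[]
for a in np.radians(np.arange(95,275,4)):      # image angle toward left side, mat behind
    r=np.arange(58,84,.5); uv=c0+np.c_[np.cos(a)*r,np.sin(a)*r]
    v=cv2.remap(g.astype(np.float32),uv[:,0].astype(np.float32)[None],uv[:,1].astype(np.float32)[None],1)[0]
    k=np.argmin(np.gradient(v)); pts.append(uv[k])
P=onz(m,pts,70)[:,:2]
f=least_squares(lambda p:np.hypot(*(P-p).T)-47,[650,41],loss="soft_l1"); print("fixed47",f.x,np.abs(f.fun).mean()); print("free",circ(P))
print("LR/TB",onz(m,[(297,124),(438.5,122),(369,52.5),(366,196)],70)[:,:2].round(1).tolist())
T=onz(m,[(261,115),(349.5,23),(349.5,208.5),(438.5,110)],16)[:,:2]; print("tray",T.round(1).tolist(),circ(T))
# pestle foot & head bottom
print(proj(m,[[589,8,219.4-85.6]]))
E
```

```text
fixed47 [649.22707643  44.43762435] 0.7965894441246382
free (array([651.25573699,  42.75223979]), np.float64(49.157893199134115))
LR/TB [[613.5, 72.8], [695.7, 14.7], [681.4, 81.4], [623.9, 1.1]]
tray [[590.4, 97.4], [689.6, 110.7], [604.3, -10.9], [711.8, 13.9]] (array([647.05658084,  49.81651291]), np.float64(74.13132384879636))
[[322.48486518 239.33934597]]
```

Emit:
jog_arm(motion=[[0.015, 0.007, 0, 0, 0, 0, 10], [0.04, 0.019, 0, 0, 0, 0, 10], [0.06, 0.028, 0, 0, 0, 0, 10], [0.0645, 0.0303, 0, 0, 0, 0, 10], [0.0645, 0.0303, 0.02, 0, 0, 0, 10], [0.0645, 0.0303, 0.045, 0, 0, 0, 10], [0.0645, 0.0303, 0.06, 0, 0, 0, 10], [0.0645, 0.0303, 0.075, 0, 0, 0, 10], [0.0645, 0.0303, 0.09, 0, 0, 0, 10], [0.0645, 0.0303, 0.106, 0, 0, 0, 10]])

```text
t: 6.35
position: [652.5, 42.7, 112.6]
ee_rot: [2.799, 1.426, 0.001]
wrist_force: [0.5, -0.4, -1.6]
width: 25.0
grip_force: 59.7
```

Emit:
jog_arm(motion=[[0, 0, 0, 0, 0, 0, 10], [0, 0, 0, 0, 0, 0, 10], [0, 0, 0, 0, 0, 0, 10]])

```text
t: 6.65
position: [653.0, 42.7, 114.0]
ee_rot: [2.799, 1.426, 0.002]
wrist_force: [0.4, -0.5, -1.3]
width: 24.8
grip_force: 59.6
```

```bash
python3 - <<'E'
from h import *
m,im=snap("wrist","w4"); s=sensors.read_state(); print(s["t"],s["position"],s["wrist_force"],s["torque"],s["width"])
a=cv2.resize(im[100:300,200:460],None,fx=3,fy=3,interpolation=cv2.INTER_CUBIC);cv2.imwrite("pics/c4.png",a[:,:,::-1])
E
```

```text
6.7 [653.00184545  42.75405691 114.09961846] [ 0.30311287  0.05274333 -0.40427866] [-0.018442   -0.00130843 -0.01858631] 25.1490964144176
```

View pics/c4.png

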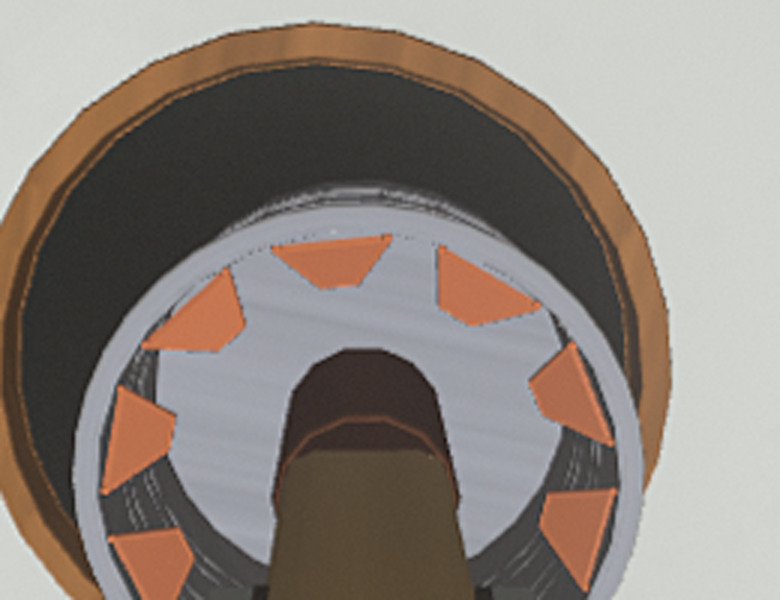

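The picture shows the head standing free in the mouth, with no tongue bent and the tin axis about 1.5 mm to its left. Now I'll feel outward along tool +y.

Emit:
jog_arm(motion=[[0, 0.004, 0, 0, 0, 0, 10], [0, 0.008, 0, 0, 0, 0, 10], [0, 0.012, 0, 0, 0, 0, 10], [0, 0.015, 0, 0, 0, 0, 10], [0, 0.017, 0, 0, 0, 0, 10], [0, 0.018, 0, 0, 0, 0, 10], [0, 0.019, 0, 0, 0, 0, 10], [0, 0.02, 0, 0, 0, 0, 10], [0, 0.02, 0, 0, 0, 0, 10]])

```text
t: 7.6
position: [667.9, 31.5, 112.9]
ee_rot: [-2.798, -1.427, 0.001]
wrist_force: [-1.9, 1.2, -1.8]
width: 25.0
grip_force: 59.7
```

Emit:
jog_arm(motion=[[0, 0.001, 0, 0, 0, 0, 10], [0, 0.002, 0, 0, 0, 0, 10], [0, 0.002, 0, 0, 0, 0, 10]])

```text
t: 7.9
position: [669.5, 30.5, 112.7]
ee_rot: [-2.798, -1.427, 0.002]
wrist_force: [-2.5, 2.4, -2.2]
width: 24.8
grip_force: 59.7
```

Emit:
jog_arm(motion=[[0, 0.001, 0, 0, 0, 0, 10], [0, 0.001, 0, 0, 0, 0, 10]])

```text
t: 8.1
position: [670.1, 29.9, 112.6]
ee_rot: [-2.797, -1.427, 0.002]
wrist_force: [-4.1, 2.4, -2.0]
width: 24.7
grip_force: 59.7
```

Emit:
jog_arm(motion=[[0, 0.001, 0, 0, 0, 0, 10], [0, 0.001, 0, 0, 0, 0, 10]])

```text
t: 8.3
position: [671.1, 29.1, 112.7]
ee_rot: [-2.798, -1.427, 0.002]
wrist_force: [-3.4, 2.5, -4.0]
width: 24.9
grip_force: 59.7
```

Emit:
jog_arm(motion=[[0, 0.001, 0, 0, 0, 0, 10], [0, 0.001, 0, 0, 0, 0, 10]])

```text
t: 8.5
position: [672.4, 27.8, 113.0]
ee_rot: [2.799, 1.426, -0.001]
wrist_force: [-4.0, 1.6, -4.1]
width: 25.2
grip_force: 59.8
```

Emit:
jog_arm(motion=[[0, 0.001, 0, 0, 0, 0, 10], [0, 0.001, 0, 0, 0, 0, 10]])

```text
t: 8.7
position: [673.5, 27.0, 113.3]
ee_rot: [2.799, 1.426, 0.0]
wrist_force: [-4.2, 1.0, -3.0]
width: 25.0
grip_force: 59.8
```

Emit:
jog_arm(motion=[[0, 0.001, 0, 0, 0, 0, 10], [0, 0.001, 0, 0, 0, 0, 10]])

```text
t: 8.9
position: [674.2, 26.6, 113.3]
ee_rot: [2.799, 1.426, 0.0]
wrist_force: [-3.7, 1.3, -2.5]
width: 24.9
grip_force: 59.9
```

Emit:
jog_arm(motion=[[0, 0.001, 0, 0, 0, 0, 10], [0, 0.001, 0, 0, 0, 0, 10]])

```text
t: 9.1
position: [674.7, 26.4, 113.2]
ee_rot: [-2.799, -1.426, 0.001]
wrist_force: [-5.3, 1.8, -1.1]
width: 25.1
grip_force: 60.1
```

Emit:
jog_arm(motion=[[0, 0.001, 0, 0, 0, 0, 10], [0, 0.001, 0, 0, 0, 0, 10]])

```text
t: 9.3
position: [675.0, 26.2, 113.2]
ee_rot: [-2.798, -1.426, 0.002]
wrist_force: [-5.4, 2.7, -0.8]
width: 25.0
grip_force: 60.3
```

Emit:
jog_arm(motion=[[0, 0, 0, 0, 0, 0, 10], [0, 0, 0, 0, 0, 0, 10]])

```text
t: 9.5
position: [675.0, 26.2, 113.2]
ee_rot: [-2.798, -1.426, 0.002]
wrist_force: [-5.9, 2.6, -0.9]
width: 25.1
grip_force: 60.3
```

```bash
python3 - <<'E'
from h import *
m,im=snap("wrist","w5"); s=sensors.read_state(); print(s["t"],s["position"],s["wrist_force"],s["torque"],s["width"])
import json;json.dump({k:np.array(v).tolist() for k,v in m.items()},open("pics/w5.json","w"))
print(proj(m,[s["position"]-[0,0,d] for d in (85.6,35.6)]))
a=cv2.resize(im[100:300,180:440],None,fx=3,fy=3,interpolation=cv2.INTER_CUBIC);cv2.imwrite("pics/c5.png",a[:,:,::-1])
E
```

```text
9.55 [675.00946828  26.2476027  113.1978854 ] [-5.29614002  2.23602163 -1.23260665] [0.68514386 1.83833051 0.01845578] 24.714248334675997
[[322.34729067 239.07658579]
 [321.83593145 267.48703376]]
```

View pics/c5.png

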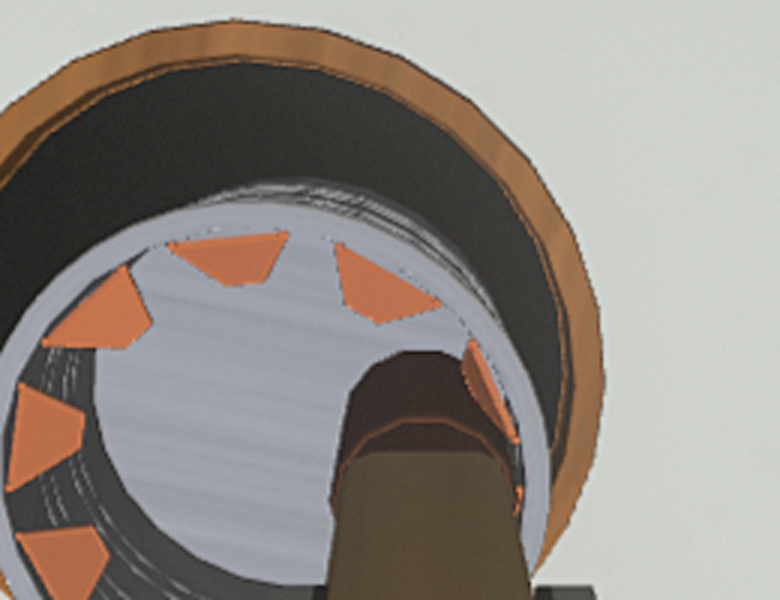

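The head now lies against the wall at right, near (520,480) in the crop, with the neighbouring tongue half bent and a contact force of about 6 N. I'll sweep toward tool +x in small arcs and watch the force.

Emit:
jog_arm(motion=[[0.0027, 0.0009, 0, 0, 0, 0, 10], [0.0054, 0.0005, 0, 0, 0, 0, 10], [0.008, -0.0001, 0, 0, 0, 0, 10], [0.0106, -0.0009, 0, 0, 0, 0, 10], [0.0131, -0.0019, 0, 0, 0, 0, 10]])

```text
t: 10.05
position: [679.5, 34.7, 112.5]
ee_rot: [2.8, 1.424, -0.009]
wrist_force: [-8.6, -2.8, -1.0]
width: 25.0
grip_force: 60.1
```

```bash
cat > st.py <<'E'
from h import *
s=sensors.read_state(); R=R_.from_rotvec(s["ee_rot"])
c=np.array([651.5,42.7,113.4])
print("t",s["t"],"tool xy from c",R.inv().apply(s["position"]-c).round(1),"F tool",R.inv().apply(s["wrist_force"]).round(1),"|Fxy|",np.hypot(*s["wrist_force"][:2]).round(1),"T tool",R.inv().apply(s["torque"]).round(2))
E
python3 st.py
```

```text
t 10.05 tool xy from c [10.  27.4  0.8] F tool [-7.3 -5.3  1. ] |Fxy| 9.1 T tool [ 1.7  -2.31  0.07]
```

Emit:
jog_arm(motion=[[0.0024, -0.0013, 0, 0, 0, 0, 10], [0.0047, -0.0027, 0, 0, 0, 0, 10], [0.0068, -0.0044, 0, 0, 0, 0, 10], [0.0088, -0.0062, 0, 0, 0, 0, 10], [0.0106, -0.0082, 0, 0, 0, 0, 10], [0.0123, -0.0103, 0, 0, 0, 0, 10]])

```text
t: 10.65
position: [681.4, 48.3, 113.4]
ee_rot: [2.795, 1.42, -0.002]
wrist_force: [-0.9, -7.7, -3.9]
width: 25.0
grip_force: 59.2
```

```bash
python3 st.py
```

```text
t 10.65 tool xy from c [22.2 20.8  0. ] F tool [-6.7  3.8  4. ] |Fxy| 7.7 T tool [-0.94 -2.25  0.  ]
```

Emit:
jog_arm(motion=[[0.0008, -0.0012, 0, 0, 0, 0, 10], [0.0014, -0.0023, 0, 0, 0, 0, 10], [0.0021, -0.0035, 0, 0, 0, 0, 10], [0.0027, -0.0047, 0, 0, 0, 0, 10]])

```text
t: 11.05
position: [679.4, 58.2, 113.7]
ee_rot: [2.798, 1.426, 0.003]
wrist_force: [-0.3, -1.6, -1.6]
width: 24.7
grip_force: 59.6
```

```bash
python3 st.py
```

```text
t 11.05 tool xy from c [29.  13.4 -0.3] F tool [-1.4  0.7  1.6] |Fxy| 1.6 T tool [ 0.01 -0.54 -0.01]
```

Emit:
jog_arm(motion=[[0.001, 0.0005, 0, 0, 0, 0, 10], [0.002, 0.001, 0, 0, 0, 0, 10], [0.002, 0.001, 0, 0, 0, 0, 10]])

```text
t: 11.35
position: [680.1, 59.3, 113.3]
ee_rot: [-2.799, -1.427, 0.002]
wrist_force: [-5.2, -2.4, 1.8]
width: 24.8
grip_force: 60.1
```

```bash
python3 st.py
```

```text
t 11.35 tool xy from c [30.2 13.4  0. ] F tool [-5.  -2.9 -1.8] |Fxy| 5.7 T tool [ 0.55 -1.26 -0.04]
```

Emit:
jog_arm(motion=[[0.0018, -0.0019, 0, 0, 0, 0, 10], [0.0028, -0.0043, 0, 0, 0, 0, 10], [0.0035, -0.0068, 0, 0, 0, 0, 10], [0.004, -0.0094, 0, 0, 0, 0, 10]])

```text
t: 11.75
position: [676.6, 65.1, 113.3]
ee_rot: [2.796, 1.422, 0.002]
wrist_force: [2.1, -7.7, -2.4]
width: 25.2
grip_force: 59.4
```

```bash
python3 st.py
```

```text
t 11.75 tool xy from c [32.9  7.2  0. ] F tool [-4.9  6.2  2.4] |Fxy| 8.0 T tool [-1.65 -1.28  0.06]
```

Emit:
jog_arm(motion=[[0.0008, -0.0026, 0, 0, 0, 0, 10], [0.0009, -0.0052, 0, 0, 0, 0, 10], [0.0007, -0.0079, 0, 0, 0, 0, 10], [0.0003, -0.0105, 0, 0, 0, 0, 10]])

```text
t: 12.15
position: [667.7, 73.0, 113.5]
ee_rot: [2.797, 1.424, 0.001]
wrist_force: [-0.1, -5.1, -1.2]
width: 24.9
grip_force: 59.8
```

```bash
python3 st.py
```

```text
t 12.15 tool xy from c [34.1 -4.7 -0.1] F tool [-4.2  2.9  1.3] |Fxy| 5.1 T tool [-0.62 -1.25  0.05]
```

Emit:
jog_arm(motion=[[-0.0001, -0.0027, 0, 0, 0, 0, 10], [-0.001, -0.0053, 0, 0, 0, 0, 10], [-0.002, -0.0078, 0, 0, 0, 0, 10], [-0.0033, -0.0102, 0, 0, 0, 0, 10], [-0.0048, -0.0124, 0, 0, 0, 0, 10]])

```text
t: 12.65
position: [656.9, 77.1, 114.3]
ee_rot: [2.796, 1.424, 0.008]
wrist_force: [3.5, -4.6, -1.1]
width: 24.7
grip_force: 60.1
```

```bash
python3 st.py
```

```text
t 12.65 tool xy from c [ 31.  -15.8  -1. ] F tool [-1.7  5.6  1.1] |Fxy| 5.8 T tool [-1.58 -0.59 -0.05]
```

Emit:
jog_arm(motion=[[-0.0013, -0.0025, 0, 0, 0, 0, 10], [-0.0032, -0.0045, 0, 0, 0, 0, 10], [-0.0053, -0.0063, 0, 0, 0, 0, 10], [-0.0075, -0.0079, 0, 0, 0, 0, 10]])

```text
t: 13.05
position: [647.4, 75.7, 114.5]
ee_rot: [2.795, 1.423, 0.012]
wrist_force: [9.4, -3.4, -4.6]
width: 25.1
grip_force: 59.5
```

```bash
python3 st.py
```

```text
t 13.05 tool xy from c [ 24.3 -22.7  -1.2] F tool [2.7 9.6 4.7] |Fxy| 10.0 T tool [-2.77  0.66 -0.02]
```

Emit:
jog_arm(motion=[[-0.0026, -0.001, 0, 0, 0, 0, 10], [-0.005, -0.0022, 0, 0, 0, 0, 10], [-0.0075, -0.0032, 0, 0, 0, 0, 10], [-0.0101, -0.004, 0, 0, 0, 0, 10]])

```text
t: 13.45
position: [637.6, 71.1, 114.6]
ee_rot: [2.796, 1.426, 0.011]
wrist_force: [6.4, -2.5, -1.0]
width: 24.8
grip_force: 60.1
```

```bash
python3 st.py
```

```text
t 13.45 tool xy from c [ 14.8 -27.9  -1.3] F tool [1.7 6.6 1. ] |Fxy| 6.8 T tool [-1.84  0.5   0.04]
```

Emit:
jog_arm(motion=[[-0.0027, -0.0005, 0, 0, 0, 0, 10], [-0.0053, -0.0008, 0, 0, 0, 0, 10], [-0.008, -0.0009, 0, 0, 0, 0, 10], [-0.0107, -0.0007, 0, 0, 0, 0, 10], [-0.0134, -0.0003, 0, 0, 0, 0, 10]])

```text
t: 13.95
position: [630.2, 63.2, 114.6]
ee_rot: [2.797, 1.429, 0.015]
wrist_force: [5.3, 2.2, -2.0]
width: 25.3
grip_force: 60.2
```

```bash
python3 st.py
```

```text
t 13.95 tool xy from c [  4.1 -29.3  -1.4] F tool [4.9 3.  2.1] |Fxy| 5.7 T tool [-0.93  1.38  0.05]
```

Emit:
jog_arm(motion=[[-0.001, -0.0015, 0, 0, 0, 0, 10], [-0.0029, -0.0012, 0, 0, 0, 0, 10], [-0.0056, 0, 0, 0, 0, 0, 10], [-0.0081, 0.0014, 0, 0, 0, 0, 10]])

```text
t: 14.35
position: [627.0, 55.6, 115.0]
ee_rot: [2.796, 1.428, 0.016]
wrist_force: [7.5, 1.5, -2.3]
width: 25.1
grip_force: 60.2
```

```bash
python3 st.py
```

```text
t 14.35 tool xy from c [ -3.9 -27.4  -1.7] F tool [5.6 5.2 2.4] |Fxy| 7.7 T tool [-1.41  1.74  0.04]
```

Emit:
jog_arm(motion=[[-0.0025, 0.0014, 0, 0, 0, 0, 10], [-0.0048, 0.003, 0, 0, 0, 0, 10], [-0.007, 0.0048, 0, 0, 0, 0, 10], [-0.009, 0.0068, 0, 0, 0, 0, 10]])

```text
t: 14.75
position: [625.2, 46.2, 114.1]
ee_rot: [-2.795, -1.429, -0.011]
wrist_force: [3.6, 6.3, -2.6]
width: 25.0
grip_force: 60.1
```

```bash
python3 st.py
```

```text
t 14.75 tool xy from c [-12.5 -23.3  -0.8] F tool [ 7.2 -0.7  2.6] |Fxy| 7.2 T tool [0.24 2.14 0.04]
```

Emit:
jog_arm(motion=[[-0.0023, 0.0015, 0, 0, 0, 0, 10], [-0.0039, 0.0038, 0, 0, 0, 0, 10], [-0.0054, 0.0063, 0, 0, 0, 0, 10], [-0.0067, 0.009, 0, 0, 0, 0, 10]])

```text
t: 15.15
position: [628.4, 34.8, 114.0]
ee_rot: [-2.795, -1.429, -0.01]
wrist_force: [3.8, 5.0, -1.6]
width: 24.8
grip_force: 60.2
```

```bash
python3 st.py
```

```text
t 15.15 tool xy from c [-19.9 -14.2  -0.7] F tool [6.3 0.2 1.6] |Fxy| 6.3 T tool [-0.13  1.52  0.02]
```

Emit:
jog_arm(motion=[[-0.001, 0.0026, 0, 0, 0, 0, 10], [-0.0018, 0.0053, 0, 0, 0, 0, 10], [-0.0024, 0.0081, 0, 0, 0, 0, 10], [-0.0027, 0.0109, 0, 0, 0, 0, 10]])

```text
t: 15.55
position: [633.3, 27.0, 113.0]
ee_rot: [-2.792, -1.428, -0.003]
wrist_force: [0.2, 5.3, -2.0]
width: 25.0
grip_force: 60.3
```

```bash
python3 st.py
```

```text
t 15.55 tool xy from c [-23.4  -5.6   0.4] F tool [ 4.4 -3.   2. ] |Fxy| 5.4 T tool [0.96 1.56 0.11]
```

Emit:
jog_arm(motion=[[-0.0003, 0.0029, 0, 0, 0, 0, 10], [-0.0001, 0.0057, 0, 0, 0, 0, 10], [0.0003, 0.0085, 0, 0, 0, 0, 10], [0.001, 0.0113, 0, 0, 0, 0, 10]])

```text
t: 15.95
position: [642.4, 21.5, 112.8]
ee_rot: [-2.791, -1.428, -0.002]
wrist_force: [-2.9, 7.5, 2.3]
width: 25.2
grip_force: 60.7
```

```bash
python3 st.py
```

```text
t 15.95 tool xy from c [-22.5   5.1   0.5] F tool [ 4.4 -6.7 -2.2] |Fxy| 8.1 T tool [2.25 1.23 0.15]
```

Emit:
jog_arm(motion=[[0.0009, 0.0026, 0, 0, 0, 0, 10], [0.0021, 0.0052, 0, 0, 0, 0, 10], [0.0035, 0.0077, 0, 0, 0, 0, 10], [0.0051, 0.0101, 0, 0, 0, 0, 10]])

```text
t: 16.35
position: [651.9, 18.8, 111.9]
ee_rot: [-2.791, -1.427, 0.004]
wrist_force: [-3.4, 5.0, -1.4]
width: 25.0
grip_force: 60.4
```

```bash
python3 st.py
```

```text
t 16.35 tool xy from c [-19.1  14.4   1.4] F tool [ 2.1 -5.7  1.4] |Fxy| 6.1 T tool [1.96 0.66 0.09]
```

Emit:
jog_arm(motion=[[0.0017, 0.0022, 0, 0, 0, 0, 10], [0.0036, 0.0044, 0, 0, 0, 0, 10], [0.0058, 0.0064, 0, 0, 0, 0, 10], [0.0081, 0.008, 0, 0, 0, 0, 10]])

```text
t: 16.75
position: [663.8, 20.5, 112.2]
ee_rot: [-2.792, -1.427, 0.002]
wrist_force: [-2.9, 3.3, -2.0]
width: 25.3
grip_force: 60.5
```

```bash
python3 st.py
```

```text
t 16.75 tool xy from c [-10.8  23.    1.1] F tool [ 1.  -4.2  2.1] |Fxy| 4.4 T tool [1.18 0.44 0.02]
```

Emit:
jog_arm(motion=[[0.0024, 0.0018, 0, 0, 0, 0, 10], [0.005, 0.0031, 0, 0, 0, 0, 10], [0.0076, 0.0041, 0, 0, 0, 0, 10], [0.0103, 0.0049, 0, 0, 0, 0, 10]])

```text
t: 17.15
position: [670.4, 23.8, 111.0]
ee_rot: [-2.792, -1.424, 0.014]
wrist_force: [-10.3, 3.4, -0.6]
width: 25.5
grip_force: 60.5
```

```bash
python3 st.py
```

```text
t 17.15 tool xy from c [-4.2 26.4  2.1] F tool [ -3.3 -10.4   0.7] |Fxy| 10.9 T tool [ 2.89 -0.98  0.13]
```

Emit:
jog_arm(motion=[[0.0028, -0.0005, 0, 0, 0, 0, 10], [0.0056, -0.0005, 0, 0, 0, 0, 10], [0.0084, -0.0005, 0, 0, 0, 0, 10], [0.0112, -0.0007, 0, 0, 0, 0, 10]])

```text
t: 17.55
position: [678.7, 32.8, 111.8]
ee_rot: [-2.795, -1.426, 0.007]
wrist_force: [-4.7, 1.1, -1.5]
width: 25.0
grip_force: 60.5
```

```bash
python3 st.py
```

```text
t 17.55 tool xy from c [ 8.  27.9  1.4] F tool [-1.9 -4.4  1.6] |Fxy| 4.8 T tool [ 1.42 -0.7   0.1 ]
```

Emit:
jog_arm(motion=[[0.0028, 0.0002, 0, 0, 0, 0, 10], [0.0055, -0.0004, 0, 0, 0, 0, 10], [0.0081, -0.0012, 0, 0, 0, 0, 10], [0.0107, -0.0023, 0, 0, 0, 0, 10]])

```text
t: 17.95
position: [681.2, 39.9, 111.2]
ee_rot: [-2.797, -1.423, 0.015]
wrist_force: [-8.5, -2.0, -0.8]
width: 24.9
grip_force: 60.5
```

```bash
python3 st.py
```

```text
t 17.95 tool xy from c [15.2 25.7  1.9] F tool [-6.6 -5.7  0.9] |Fxy| 8.7 T tool [ 1.86 -1.96  0.1 ]
```

Emit:
jog_arm(motion=[[0.0025, -0.0013, 0, 0, 0, 0, 10], [0.0049, -0.0028, 0, 0, 0, 0, 10], [0.0071, -0.0045, 0, 0, 0, 0, 10], [0.0091, -0.0064, 0, 0, 0, 0, 10], [0.011, -0.0084, 0, 0, 0, 0, 10]])

```text
t: 18.45
position: [682.4, 52.5, 111.8]
ee_rot: [2.8, 1.425, -0.011]
wrist_force: [-5.9, -5.8, -1.0]
width: 24.8
grip_force: 60.6
```

```bash
python3 st.py
```

```text
t 18.45 tool xy from c [26.1 19.3  1.4] F tool [-8.2 -1.4  1.1] |Fxy| 8.3 T tool [ 0.41 -2.33  0.04]
```

Emit:
jog_arm(motion=[[0.0017, -0.0022, 0, 0, 0, 0, 10], [0.0035, -0.0051, 0, 0, 0, 0, 10], [0.005, -0.0081, 0, 0, 0, 0, 10], [0.0061, -0.0112, 0, 0, 0, 0, 10], [0.0069, -0.0145, 0, 0, 0, 0, 10], [0.0074, -0.0178, 0, 0, 0, 0, 10], [0.0075, -0.0212, 0, 0, 0, 0, 10]])

```text
t: 19.15
position: [672.1, 69.5, 112.9]
ee_rot: [2.797, 1.422, -0.005]
wrist_force: [-1.2, -8.1, -0.2]
width: 25.0
grip_force: 60.6
```

```bash
python3 st.py; python3 - <<'E'
from h import *
m,im=snap("wrist","w6"); 
m2,a=snap("scene","s6"); m3,b=snap("side","d6")
f=lambda i,x0,y0,x1,y1,k:cv2.resize(i[y0:y1,x0:x1],None,fx=k,fy=k,interpolation=cv2.INTER_CUBIC)
A=f(im,200,100,460,360,2); B=f(a,295,190,353,233,4.5); C=f(b,300,185,360,233,4.5)
W=270; B=cv2.resize(B,(W,200)); C=cv2.resize(C,(W,216)); S=np.vstack([B,C]); S=cv2.copyMakeBorder(S,0,A.shape[0]-S.shape[0],0,0,0)
cv2.imwrite("pics/c6.png",np.hstack([A,S])[:,:,::-1])
E
```

```text
t 19.15 tool xy from c [33.8  0.9  0.3] F tool [-7.3  3.8  0.2] |Fxy| 8.2 T tool [-1.18 -1.96  0.07]
```

View pics/c6.png

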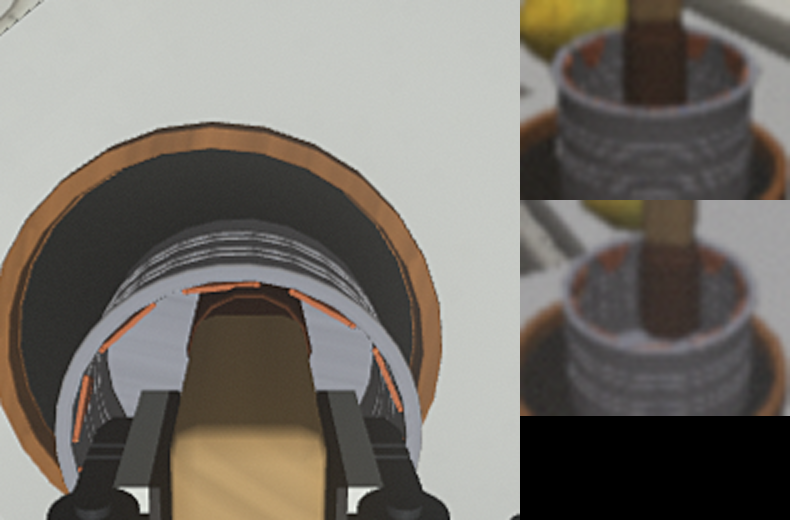

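The tongues in view now lie as thin strips along the wall, at (80,410), (128,325), (222,288), (325,308) and (388,380). A second, slightly firmer lap will make sure of the parts first swept lightly.

Emit:
jog_arm(motion=[[0, -0.0034, 0, 0, 0, 0, 10], [-0.0006, -0.0067, 0, 0, 0, 0, 10], [-0.0016, -0.01, 0, 0, 0, 0, 10], [-0.0028, -0.0131, 0, 0, 0, 0, 10], [-0.0044, -0.0161, 0, 0, 0, 0, 10], [-0.0063, -0.019, 0, 0, 0, 0, 10], [-0.0085, -0.0216, 0, 0, 0, 0, 10], [-0.011, -0.0239, 0, 0, 0, 0, 10], [-0.0137, -0.026, 0, 0, 0, 0, 10], [-0.0165, -0.0278, 0, 0, 0, 0, 10]])

```text
t: 20.3
position: [642.5, 73.9, 114.0]
ee_rot: [2.796, 1.422, 0.004]
wrist_force: [2.7, -4.4, -2.0]
width: 25.5
grip_force: 60.7
```

```bash
python3 st.py
```

```text
t 20.3 tool xy from c [ 19.9 -25.7  -0.7] F tool [-1.9  4.8  2. ] |Fxy| 5.1 T tool [-1.35 -0.51  0.04]
```

Emit:
jog_arm(motion=[[-0.0029, -0.002, 0, 0, 0, 0, 10], [-0.0062, -0.0032, 0, 0, 0, 0, 10], [-0.0095, -0.004, 0, 0, 0, 0, 10], [-0.0129, -0.0045, 0, 0, 0, 0, 10], [-0.0164, -0.0046, 0, 0, 0, 0, 10], [-0.0198, -0.0044, 0, 0, 0, 0, 10], [-0.0232, -0.0038, 0, 0, 0, 0, 10], [-0.0265, -0.0028, 0, 0, 0, 0, 10], [-0.0297, -0.0015, 0, 0, 0, 0, 10], [-0.0328, 0.0001, 0, 0, 0, 0, 10]])

```text
t: 21.3
position: [625.4, 51.9, 114.8]
ee_rot: [2.796, 1.427, 0.014]
wrist_force: [6.8, 2.4, -1.5]
width: 25.2
grip_force: 60.6
```

```bash
python3 st.py
```

```text
t 21.3 tool xy from c [ -7.9 -26.5  -1.6] F tool [5.9 4.1 1.5] |Fxy| 7.2 T tool [-1.32  1.8  -0.03]
```

Emit:
jog_arm(motion=[[-0.0029, 0.0019, 0, 0, 0, 0, 10], [-0.0055, 0.0042, 0, 0, 0, 0, 10], [-0.0079, 0.0067, 0, 0, 0, 0, 10], [-0.01, 0.0094, 0, 0, 0, 0, 10], [-0.0119, 0.0123, 0, 0, 0, 0, 10], [-0.0134, 0.0154, 0, 0, 0, 0, 10], [-0.0146, 0.0187, 0, 0, 0, 0, 10], [-0.0154, 0.022, 0, 0, 0, 0, 10], [-0.0159, 0.0254, 0, 0, 0, 0, 10], [-0.016, 0.0289, 0, 0, 0, 0, 10]])

```text
t: 22.3
position: [635.1, 24.2, 113.0]
ee_rot: [-2.793, -1.427, -0.002]
wrist_force: [-0.5, 7.2, -2.5]
width: 25.2
grip_force: 60.7
```

```bash
python3 st.py
```

```text
t 22.3 tool xy from c [-24.6  -2.4   0.4] F tool [ 5.5 -4.6  2.5] |Fxy| 7.2 T tool [1.21 1.84 0.09]
```

Emit:
jog_arm(motion=[[0.0002, 0.0034, 0, 0, 0, 0, 10], [0.0008, 0.0068, 0, 0, 0, 0, 10], [0.0018, 0.0101, 0, 0, 0, 0, 10], [0.0031, 0.0133, 0, 0, 0, 0, 10], [0.0047, 0.0164, 0, 0, 0, 0, 10], [0.0066, 0.0193, 0, 0, 0, 0, 10], [0.0089, 0.0219, 0, 0, 0, 0, 10], [0.0114, 0.0243, 0, 0, 0, 0, 10], [0.0141, 0.0264, 0, 0, 0, 0, 10], [0.017, 0.0283, 0, 0, 0, 0, 10]])

```text
t: 23.3
position: [665.7, 20.2, 111.8]
ee_rot: [-2.793, -1.426, 0.006]
wrist_force: [-5.4, 4.2, -0.6]
width: 24.9
grip_force: 60.9
```

Emit:
jog_arm(motion=[[0.0031, 0.001, 0, 0, 0, 0, 10], [0.0063, 0.0017, 0, 0, 0, 0, 10], [0.0095, 0.0023, 0, 0, 0, 0, 10], [0.0127, 0.0027, 0, 0, 0, 0, 10], [0.016, 0.0029, 0, 0, 0, 0, 10], [0.0193, 0.0027, 0, 0, 0, 0, 10], [0.0226, 0.0021, 0, 0, 0, 0, 10], [0.0258, 0.0012, 0, 0, 0, 0, 10]])

```text
t: 24.1
position: [680.1, 36.2, 111.4]
ee_rot: [-2.797, -1.424, 0.014]
wrist_force: [-9.0, -2.4, 0.2]
width: 24.9
grip_force: 60.9
```

```bash
python3 st.py; python3 - <<'E'
from h import *
snap("wrist","w7"); snap("scene","s7"); snap("side","d7")
E
```

```text
t 24.1 tool xy from c [11.6 27.   1.7] F tool [-7.2 -5.8 -0.1] |Fxy| 9.3 T tool [ 1.53 -2.07  0.07]
```

```bash
python3 - <<'E'
from h import *
import json
from scipy.optimize import least_squares
mw={"w3":json.load(open("pics/w3.json")),"w7":camera_model("wrist"),"s7":camera_model("scene"),"d7":camera_model("side"),"scene0":camera_model("scene"),"side0":camera_model("side")}
C={"w3":(651.3,42.8)}
for n,m in mw.items():
    im=np.load(f"pics/{n}.npy"); h=cv2.cvtColor(im,cv2.COLOR_RGB2HSV).astype(int)
    lo=((h[...,0]<14)&(h[...,1]>100)&(h[...,2]>70))
    cx,cy=C.get(n,(651,42)); out=[]
    for az in range(0,360,12):
        a=np.radians(az); best=None
        for th in np.arange(1.0,-0.1,-.03):
            r=45-14*np.sin(th); u,v=proj(m,[[cx+r*np.cos(a),cy+r*np.sin(a),69-14*np.cos(th)]])[0]
            if 0<=int(v+.5)<480 and 0<=int(u+.5)<640 and lo[int(v+.5),int(u+.5)]: best=round(th,2);break
        out.append(f"{az}:{best}")
    print(n," ".join(out))
E
```

```text
w3 0:None 12:0.31 24:1.0 36:None 48:0.31 60:0.88 72:None 84:0.37 96:1.0 108:0.04 120:0.22 132:0.82 144:0.19 156:0.13 168:0.82 180:0.19 192:None 204:0.82 216:0.16 228:None 240:0.73 252:0.16 264:None 276:0.94 288:0.04 300:0.04 312:0.85 324:None 336:0.1 348:0.91
w7 0:1.0 12:0.19 24:0.25 36:0.16 48:None 60:0.19 72:0.13 84:None 96:0.07 108:-0.02 120:None 132:0.13 144:None 156:None 168:0.22 180:None 192:None 204:0.07 216:None 228:None 240:None 252:None 264:None 276:None 288:None 300:None 312:None 324:0.13 336:0.22 348:0.52
s7 0:None 12:None 24:None 36:None 48:None 60:1.0 72:None 84:None 96:0.1 108:1.0 120:None 132:None 144:None 156:None 168:None 180:None 192:None 204:None 216:None 228:None 240:None 252:None 264:None 276:None 288:None 300:None 312:None 324:None 336:None 348:None
d7 0:None 12:None 24:None 36:None 48:None 60:None 72:None 84:None 96:None 108:None 120:-0.05 132:None 144:None 156:None 168:None 180:None 192:None 204:None 216:None 228:None 240:None 252:None 264:None 276:None 288:None 300:None 312:None 324:None 336:None 348:None
scene0 0:0.46 12:1.0 24:1.0 36:None 48:None 60:1.0 72:None 84:0.61 96:1.0 108:1.0 120:0.67 132:0.88 144:0.94 156:None 168:None 180:None 192:None 204:None 216:None 228:None 240:None 252:None 264:None 276:None 288:None 300:None 312:0.85 324:1.0 336:1.0 348:1.0
side0 0:0.34 12:None 24:1.0 36:0.04 48:None 60:1.0 72:None 84:0.22 96:1.0 108:None 120:0.58 132:1.0 144:None 156:0.7 168:None 180:None 192:None 204:None 216:None 228:None 240:None 252:None 264:None 276:None 288:None 300:None 312:None 324:None 336:None 348:0.64
```

Emit:
jog_arm(motion=[[-0.0031, 0.0014, 0, 0, 0, 0, 10], [-0.0066, 0.0022, 0, 0, 0, 0, 10], [-0.0101, 0.0023, 0, 0, 0, 0, 10], [-0.0136, 0.002, 0, 0, 0, 0, 10], [-0.017, 0.0014, 0, 0, 0, 0, 10], [-0.0204, 0.0006, 0, 0, 0, 0, 10], [-0.0237, -0.0006, 0, 0, 0, 0, 10], [-0.0268, -0.002, 0, 0, 0, 0, 10], [-0.0299, -0.0038, 0, 0, 0, 0, 10], [-0.0326, -0.006, 0, 0, 0, 0, 10]])

```text
t: 25.25
position: [661.5, 18.7, 113.3]
ee_rot: [-2.794, -1.429, -0.007]
wrist_force: [2.9, 8.0, -2.6]
width: 25.0
grip_force: 60.7
```

```bash
python3 st.py
```

```text
t 25.25 tool xy from c [-13.6  22.1   0. ] F tool [ 8.2 -2.3  2.7] |Fxy| 8.5 T tool [ 0.39  2.42 -0.04]
```

Emit:
jog_arm(motion=[[-0.0027, -0.0021, 0, 0, 0, 0, 10], [-0.0048, -0.0049, 0, 0, 0, 0, 10], [-0.0067, -0.0079, 0, 0, 0, 0, 10], [-0.0082, -0.011, 0, 0, 0, 0, 10], [-0.0094, -0.0143, 0, 0, 0, 0, 10], [-0.0103, -0.0177, 0, 0, 0, 0, 10], [-0.0108, -0.0212, 0, 0, 0, 0, 10], [-0.0109, -0.0247, 0, 0, 0, 0, 10], [-0.0107, -0.0282, 0, 0, 0, 0, 10], [-0.01, -0.0316, 0, 0, 0, 0, 10]])

```text
t: 26.25
position: [631.3, 26.2, 114.2]
ee_rot: [2.797, 1.427, 0.008]
wrist_force: [5.3, 1.7, -0.8]
width: 24.9
grip_force: 60.8
```

Emit:
jog_arm(motion=[[0.0009, -0.0034, 0, 0, 0, 0, 10], [0.0022, -0.0067, 0, 0, 0, 0, 10], [0.0039, -0.0098, 0, 0, 0, 0, 10], [0.0058, -0.0127, 0, 0, 0, 0, 10], [0.0081, -0.0153, 0, 0, 0, 0, 10], [0.0106, -0.0178, 0, 0, 0, 0, 10], [0.0134, -0.0199, 0, 0, 0, 0, 10], [0.0164, -0.0218, 0, 0, 0, 0, 10], [0.0195, -0.0233, 0, 0, 0, 0, 10], [0.0228, -0.0245, 0, 0, 0, 0, 10]])

```text
t: 27.25
position: [625.2, 53.6, 114.4]
ee_rot: [2.794, 1.42, 0.005]
wrist_force: [5.7, -4.6, -0.5]
width: 24.8
grip_force: 61.0
```

```bash
python3 st.py
```

```text
t 27.25 tool xy from c [ -6.7 -27.7  -1.2] F tool [-0.3  7.4  0.6] |Fxy| 7.4 T tool [-2.43 -0.31 -0.08]
```

Emit:
jog_arm(motion=[[0.0036, -0.0009, 0, 0, 0, 0, 10], [0.0072, -0.0014, 0, 0, 0, 0, 10], [0.0108, -0.0015, 0, 0, 0, 0, 10], [0.0144, -0.0013, 0, 0, 0, 0, 10], [0.0178, -0.0006, 0, 0, 0, 0, 10], [0.0212, 0.0003, 0, 0, 0, 0, 10], [0.0245, 0.0016, 0, 0, 0, 0, 10], [0.0276, 0.0033, 0, 0, 0, 0, 10], [0.0305, 0.0052, 0, 0, 0, 0, 10], [0.0331, 0.0075, 0, 0, 0, 0, 10]])

```text
t: 28.25
position: [645.7, 74.5, 112.4]
ee_rot: [2.798, 1.421, -0.012]
wrist_force: [-2.9, -7.3, -0.7]
width: 25.0
grip_force: 61.2
```

Emit:
jog_arm(motion=[[0.0025, 0.0025, 0, 0, 0, 0, 10], [0.0046, 0.0053, 0, 0, 0, 0, 10], [0.0065, 0.0083, 0, 0, 0, 0, 10], [0.008, 0.0114, 0, 0, 0, 0, 10], [0.0092, 0.0147, 0, 0, 0, 0, 10], [0.0101, 0.0181, 0, 0, 0, 0, 10], [0.0106, 0.0216, 0, 0, 0, 0, 10], [0.0107, 0.0251, 0, 0, 0, 0, 10], [0.0104, 0.0286, 0, 0, 0, 0, 10], [0.0098, 0.032, 0, 0, 0, 0, 10]])

```text
t: 29.25
position: [675.7, 65.9, 111.4]
ee_rot: [-2.8, -1.423, 0.015]
wrist_force: [-7.0, -3.0, -0.6]
width: 25.1
grip_force: 61.0
```

```bash
python3 st.py
```

```text
t 29.25 tool xy from c [33.   5.8  1.7] F tool [-6.5 -3.9  0.7] |Fxy| 7.6 T tool [ 1.07 -1.67  0.  ]
```

Emit:
jog_arm(motion=[[-0.0009, 0.0034, 0, 0, 0, 0, 10], [-0.0022, 0.0067, 0, 0, 0, 0, 10], [-0.0039, 0.0098, 0, 0, 0, 0, 10], [-0.0058, 0.0127, 0, 0, 0, 0, 10], [-0.0081, 0.0153, 0, 0, 0, 0, 10], [-0.0106, 0.0178, 0, 0, 0, 0, 10], [-0.0134, 0.0199, 0, 0, 0, 0, 10], [-0.0164, 0.0218, 0, 0, 0, 0, 10], [-0.0195, 0.0233, 0, 0, 0, 0, 10], [-0.0228, 0.0245, 0, 0, 0, 0, 10]])

```text
t: 30.25
position: [680.9, 39.6, 110.8]
ee_rot: [-2.79, -1.425, 0.013]
wrist_force: [-7.8, 5.5, -1.0]
width: 24.7
grip_force: 61.2
```

Emit:
jog_arm(motion=[[-0.0034, 0.0005, 0, 0, 0, 0, 10], [-0.007, 0.0006, 0, 0, 0, 0, 10], [-0.0105, 0.0006, 0, 0, 0, 0, 10], [-0.0105, 0.0006, 0, 0, 0, 0, 10]])

```text
t: 30.65
position: [677.2, 30.2, 111.7]
ee_rot: [-2.793, -1.425, 0.007]
wrist_force: [-3.8, 6.0, -1.6]
width: 24.9
grip_force: 61.1
```

```bash
python3 st.py; python3 - <<'E'
from h import *
for n,f in(("scene","s8"),("side","d8")):
    snap(n,f)
    for nm in (n+"0",f):
        im=np.load(f"pics/{nm}.npy"); h=cv2.cvtColor(im,cv2.COLOR_RGB2HSV).astype(int)
        lo=((h[...,0]<14)&(h[...,1]>100)&(h[...,2]>90)); x0,y0,x1,y1=(300,190,350,225) if n=="scene" else (307,187,357,222)
        print(nm,lo[y0:y1,x0:x1].sum())
s=sensors.read_state(); print(s["position"])
E
```

```text
t 30.65 tool xy from c [ 4.9 28.2  1.5] F tool [ 2.6 -6.6  1.6] |Fxy| 7.1 T tool [1.8  0.55 0.  ]
scene0 153
s8 19
side0 129
d8 32
[677.14746045  30.1445545  111.70151162]
```

Emit:
jog_arm(motion=[[0, -0.01, 0, 0, 0, 0, 10], [0, -0.022, 0, 0, 0, 0, 10], [0, -0.032, 0, 0, 0, 0, 10], [0, -0.032, 0, 0, 0, 0, 10], [0, -0.032, -0.02, 0, 0, 0, 10], [0, -0.032, -0.05, 0, 0, 0, 10], [0, -0.032, -0.085, 0, 0, 0, 10], [0, -0.032, -0.105, 0, 0, 0, 10], [0, -0.032, -0.105, 0, 0, 0, 10], [0, -0.032, -0.105, 0, 0, 0, 10]])

```text
t: 31.75
position: [654.4, 46.4, 218.0]
ee_rot: [2.799, 1.426, 0.0]
wrist_force: [-0.4, 1.0, -1.7]
width: 24.8
grip_force: 61.2
```

```bash
python3 st.py; python3 - <<'E'
from h import *
s=sensors.read_state(); print(s["position"],s["wrist_force"],s["width"],tomove([445,-15,219.4],[2.798,1.426,0]))
m,im=snap("wrist","w9"); m1,a=snap("scene","s9"); m2,b=snap("side","d9")
# pestle axis tilt: hardwood head mask lower/upper widths in scene and side
for m,i,n in((m1,a,"scene"),(m2,b,"side")):
    p0,p1=proj(m,[s["position"]+[0,0,-85],s["position"]+[0,0,-40]])
    h=cv2.cvtColor(i,cv2.COLOR_RGB2HSV).astype(int); dark=(h[...,1]>90)&(h[...,2]<110)&(h[...,0]<20)
    x0,x1=int(p0[0]-22),int(p0[0]+22)
    rows=[(y,(np.nonzero(dark[y,x0:x1])[0].mean()+x0).round(1) if dark[y,x0:x1].any() else None) for y in range(int(p1[1])-2,int(p0[1])+3,2)]
    print(n,p0.round(1),p1.round(1),rows)
E
```

```text
t 31.75 tool xy from c [   4.7    0.2 -104.6] F tool [ 0.6 -1.   1.7] |Fxy| 1.1 T tool [ 0.03 -0.02  0.02]
[654.36899996  46.35263627 217.99374757] [-0.43622985  1.0374051  -1.6605709 ] 24.818075444894802 (array([-0.1727, -0.1333, -0.0015]), array([-0.0008, -0.0008, -0.0001]))
scene [323.5 176.2] [323.5 156.6] [(154, np.float64(324.0)), (156, np.float64(324.0)), (158, np.float64(324.0)), (160, np.float64(324.5)), (162, np.float64(324.5)), (164, np.float64(326.0)), (166, np.float64(326.0)), (168, np.float64(324.8)), (170, np.float64(325.6)), (172, np.float64(325.0)), (174, np.float64(323.2)), (176, np.float64(323.0)), (178, np.float64(323.6))]
side [330.3 180.5] [330.1 163.3] [(161, None), (163, None), (165, None), (167, np.float64(332.0)), (169, None), (171, None), (173, None), (175, None), (177, np.float64(324.0)), (179, None), (181, np.float64(324.0))]
```

Emit:
jog_arm(motion=[[-0.017, -0.013, 0, 0, 0, 0, 10], [-0.045, -0.035, 0, 0, 0, 0, 10], [-0.08, -0.062, 0, 0, 0, 0, 10], [-0.115, -0.089, 0, 0, 0, 0, 10], [-0.145, -0.112, 0, 0, 0, 0, 10], [-0.165, -0.128, 0, 0, 0, 0, 10], [-0.173, -0.133, 0, 0, 0, 0, 10], [-0.173, -0.133, 0.03, 0, 0, 0, 10], [-0.173, -0.133, 0.07, 0, 0, 0, 10], [-0.173, -0.133, 0.09, 0, 0, 0, 10]])

```text
t: 32.9
position: [444.3, -15.2, 125.6]
ee_rot: [-2.798, -1.428, 0.004]
wrist_force: [1.2, 0.6, -1.4]
width: 24.7
grip_force: 61.0
```

Emit:
jog_arm(motion=[[0, 0, 0.006, 0, 0, 0, 10], [0, 0, 0.012, 0, 0, 0, 10], [0, 0, 0.015, 0, 0, 0, 10], [0, 0, 0.016, 0, 0, 0, 10], [0, 0, 0.016, 0, 0, 0, 10]])

```text
t: 33.4
position: [445.8, -15.2, 112.7]
ee_rot: [2.799, 1.427, 0.002]
wrist_force: [-0.2, -0.3, -1.9]
width: 25.0
grip_force: 61.0
```

```bash
python3 - <<'E'
from h import *
s=sensors.read_state(); print(s["position"],s["ee_rot"],s["wrist_force"],s["torque"])
E
```

```text
[445.78928663 -15.21665544 112.73922987] [2.79885760e+00 1.42659724e+00 2.04826356e-03] [-0.23313232 -0.28482602 -1.94151906] [-0.0009562   0.01165322  0.00742638]
```

Emit:
jog_arm(motion=[[0, 0, 0.001, 0, 0, 0, 10], [0, 0, 0.002, 0, 0, 0, 10], [0, 0, 0.003, 0, 0, 0, 10], [0, 0, 0.004, 0, 0, 0, 10], [0, 0, 0.004, 0, 0, 0, 10]])

```text
t: 33.9
position: [445.3, -15.3, 108.1]
ee_rot: [-2.799, -1.427, -0.0]
wrist_force: [0.3, 0.0, -0.9]
width: 25.1
grip_force: 61.2
```

Emit:
jog_arm(motion=[[0, 0, 0.001, 0, 0, 0, 10], [0, 0, 0.0015, 0, 0, 0, 10], [0, 0, 0.0015, 0, 0, 0, 10]])

```text
t: 34.2
position: [445.7, -15.3, 107.9]
ee_rot: [-2.798, -1.426, -0.001]
wrist_force: [-4.7, -0.8, 18.5]
width: 25.5
grip_force: 63.7
```

Seated with 18 N on the foot. I'll ease off slightly and release.

Emit:
jog_arm(motion=[[0, 0, -0.0008, 0, 0, 0, 10], [0, 0, -0.0008, 0, 0, 0, 10], [0, 0, -0.0008, 0, 0, 0, 50], [0, 0, -0.0008, 0, 0, 0, 100], [0, 0, -0.0008, 0, 0, 0, 100], [0, 0, -0.0008, 0, 0, 0, 100], [0, 0, -0.0008, 0, 0, 0, 100], [0, 0, -0.0008, 0, 0, 0, 100], [0, 0, -0.0008, 0, 0, 0, 100], [0, 0, -0.0008, 0, 0, 0, 100]])

```text
t: 35.2
position: [445.2, -15.3, 107.5]
ee_rot: [2.799, 1.427, -0.0]
wrist_force: [-0.7, -0.0, -0.5]
width: 85.5
grip_force: 0.0
```

Emit:
jog_arm(motion=[[0, 0, -0.01, 0, 0, 0, 100], [0, 0, -0.03, 0, 0, 0, 100], [0, 0, -0.06, 0, 0, 0, 100], [0, 0, -0.1, 0, 0, 0, 100], [0, 0, -0.14, 0, 0, 0, 100], [0, 0, -0.14, 0, 0, 0, 100], [0, 0, -0.14, 0, 0, 0, 100], [0, 0, -0.14, 0, 0, 0, 100]])

```text
t: 36.0
position: [444.4, -15.3, 246.8]
ee_rot: [-2.798, -1.426, 0.002]
wrist_force: [0.4, 0.2, -0.4]
width: 85.3
grip_force: 0.0
```

```bash
python3 - <<'E'
from h import *
m,im=snap("wrist","w10"); m1,a=snap("scene","s10")
s=sensors.read_state(); print(s["t"],s["position"],s["width"],s["wrist_force"])
for mm,i,n in((m,im,"w"),(m1,a,"s")):
    p=proj(mm,[[445,-15,22],[445,-15,152]]); print(n,p.round(1))
h=cv2.cvtColor(im,cv2.COLOR_RGB2HSV).astype(int); d=((h[...,2]<75)&(h[...,1]>60)).astype(np.uint8); d[300:]=0
nn,l,st,c=cv2.connectedComponentsWithStats(d); print([(x.tolist(),cc.round(0).tolist()) for x,cc in zip(st[1:],c[1:]) if x[4]>150])
h=cv2.cvtColor(a,cv2.COLOR_RGB2HSV).astype(int); d=((h[...,2]<75)&(h[...,1]>90)).astype(np.uint8); d[:200]=0;d[:,:235]=0;d[290:]=0;d[:,290:]=0
nn,l,st,c=cv2.connectedComponentsWithStats(d); print([(x.tolist(),cc.round(0).tolist()) for x,cc in zip(st[1:],c[1:]) if x[4]>40])
E
```

```text
36.1 [444.23926191 -15.46275626 246.40679075] 85.1193688657705 [0.35431947 1.20197421 0.23277278]
w [[323.3 195.9]
 [322.8 233.9]]
s [[261.6 265.8]
 [257.1 205.9]]
[([383, 0, 68, 85, 285], [405.0, 50.0]), ([480, 42, 55, 34, 161], [511.0, 60.0]), ([307, 187, 39, 39, 866], [324.0, 204.0])]
[([253, 243, 18, 29, 415], [262.0, 257.0])]
```

```bash
python3 -c "
from bench import robot
print(robot.finish_job())"
```

```text
the job is handed in; nothing more can be done
None
```

The job is handed in at about 36 s on the clock: the tin's tongues were swept flat (over two laps out and one back rather than a single sweep) at up to about 11 N measured, though those on the arm's side of the rim were hidden from the camera and I judged them by force alone, and the pestle stands upright and released on the board; no verdict was returned.

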